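Stow the bore gauge and lift the fittings caddy level

TASK

Take the red-headed bore gauge out of its wooden stand and push it down into the white tube of the blue caddy, fully home, and let go of it while the caddy is still standing on the bench. Then lift the caddy by its black handle bar, about 10 cm clear of the bench, and finish while still holding it there in the air, still and level, with the gauge in its tube and the orange coupling in its tray. Do not tip the caddy on the way, and leave the other fittings and tools on the bench where they are.

Things in the scene. Friction and masses are not known exactly. Their poses are not given: they have to be found in the camera images.
- gauge_grip (a point): centre of the bore gauge's red plastic head, a cylinder 16 mm in diameter and 35 mm tall, the place to grasp. Under the head is a steel rod 10 mm in diameter and 65 mm long with a chamfered foot; the whole gauge is 100 mm tall, about 60 g, loose, and starts standing upright in the stand. z points up along the gauge; the foot of the rod lies 82.5 mm below this point and the underside of the head 17.5 mm below it.
- gauge_tip (a point): centre of the foot (lowest end) of the gauge's rod, z up along the gauge
- stand: wooden block 60 x 100 x 40 mm (x, y, z), screwed to the bench, origin at the centre of its underside, z up. The gauge stands in the middle one of three holes in a row along y: 13 mm in diameter, 30 mm deep. The two outer holes are empty.
- caddy: blue carrying caddy, loose, about 0.4 kg: an open tray 120 mm wide (its x) and 210 mm long (its y) with a rim 20 mm high and two low dividers across it; origin at the centre of its underside, z up. Two steel straps rise from the tray at x = -54 and +54 mm (y = 0) to the black handle bar that runs along the caddy's x. The tube stands at y = +72 mm, the orange coupling in the tray end at negative y.
- handle_mid (a point): centre of the caddy's black handle bar, 145 mm above the caddy's underside; axes as the caddy's. The bar is 104 mm long along x, 16 mm thick along y (the way to grasp it) and 20 mm tall along z; it is fixed rigidly to the caddy.
- caddy_bar: the same black handle bar as a part, origin at its centre, axes as the caddy's
- tube_mouth (a point): centre of the mouth of the caddy's upright white tube, 60 mm above the caddy's underside, axes as the caddy's. Outside diameter 20 mm; bore 14 mm, flared to about 22 mm over the top 10 mm; fixed to the caddy. With the gauge fully home the underside of its red head is 11 mm above this mouth.
- tube_floor (a point): centre of the floor inside the tube, 54 mm below the mouth and 6 mm above the caddy's underside: the gauge's foot rests here when fully home
- coupling_mid (a point): middle of the orange plastic pipe coupling, a ring 42 mm in diameter and 44 mm tall, loose, standing upright in the end of the caddy's tray; to be left there
- pocket (a point): centre of the tray floor in the end of the caddy where the coupling stands, axes as the caddy's
- nipple: bystander: galvanized pipe nipple standing on end, 27 mm in diameter, 90 mm tall, origin at the centre of its underside
- cap: bystander: chrome pipe cap, 38 mm in diameter, 27 mm tall, origin at the centre of its underside
- banjo: bystander: brass banjo fitting lying flat, eye 46 mm across and 12 mm thick, stem to 65 mm along x from the eye's centre; origin under the eye's centre
- jar: bystander: white jar with a yellow lid, 60 mm in diameter, 75 mm tall, origin at the centre of its underside
- wrench: bystander: a steel wrench 200 mm long lying flat along its x, origin under its middle
- tape: bystander: white roll of tape lying flat, 90 mm in diameter, 19 mm tall, origin at the centre of its underside
- clamp: bystander: red bar clamp lying flat with a wooden handle, about 90 x 180 mm and 24 mm tall, origin under the middle of its steel bar
Things that resemble listed ones, but are neither listed nor needed, are in the scene too. There is more than one size of the part that bears coupling_mid; the job needs the smallest.

How it is judged (in metres and radians):
On the way:
1. the gauge is fully home in the caddy's tube and let go, the caddy still standing on the bench (horizontal distance between gauge_tip and tube_floor below 0.006 m and z of gauge_tip in the frame of caddy between 0 and 0.011 m and height (world z) of caddy below 0.006 m and angle between caddy's own z axis and vertical below 0.05 rad and contact force between the fingers and gauge below 0.2 N), for 0.2 s.
At the end, for the whole second after the job is handed in: Caddy held by its bar in the fingers, underside 6 to 18 cm up, resting on nothing else, tilted under 0.12 rad, slower than 20 mm/s and 0.1 rad/s; gauge foot within 5 mm of the tube floor in height and 6 mm sideways; coupling within 6 cm of its pocket's centre (horizontal distance between gauge_tip and tube_floor below 0.006 m and z of gauge_tip in the frame of caddy between 0 and 0.011 m and height (world z) of caddy between 0.06 and 0.18 m and angle between caddy's own z axis and vertical below 0.12 rad and linear speed of caddy below 0.02 m/s and angular speed of caddy below 0.1 rad/s and contact force between the fingers and caddy_bar above 2 N and distance between coupling_mid and pocket below 0.06 m and contact force between caddy and stand below 0.2 N and contact force between caddy and nipple below 0.2 N and contact force between caddy and cap below 0.2 N and contact force between caddy and banjo below 0.2 N and contact force between caddy and jar below 0.2 N and contact force between caddy and tape below 0.2 N and contact force between caddy and clamp below 0.2 N and contact force between caddy and wrench below 0.2 N); the arm keeps its last pose, push and grip.
It fails at once if the caddy is tipped by more than 17 degrees (angle between caddy's own z axis and vertical above 0.3 rad).
It fails at once if a bystander on the bench is pushed more than 3 cm away (distance of any of nipple, cap, banjo, jar, wrench, tape, clamp from where it was at the start of the episode above 0.03 m).
It also fails if it takes over 54 s, if anything falls off the work surface, if the arm or the gripper's body presses on something with over 40 N, if the wrist force passes 120 N, or if a joint passes its speed limit or range.

ROBOT

A 6-joint arm with a two-finger parallel gripper is mounted at the origin on the work surface. World frame = base frame: x ahead of the robot, y to its left, z up, the work surface at z = 0. Lengths are in mm, angles in rad, forces in N, time in s.
With the tool pointing down it reaches from about 350 to 875 mm from the base axis. Payload 4.2 kg.
Tool frame: the origin (TCP) lies midway between the tips of the shut fingers; the grasp point (between the pads) lies 19 mm behind it; y points along the fingers, x is the direction in which the jaws open and shut, and the axes are right-handed (so a half turn about y gives the same grasp; the last joint's range is limited). The gripper opens to 85 mm and grips with 20 to 120 N. Pads are 22 mm wide; open, the fingers measure 114 mm over their backs; the gripper's body (76 mm by 85 mm) begins 54 mm behind the grasp point. The pads swing forward as they close: fully open they stand 13 mm farther back than shut.
Start: joints at [-0.995, 0.385, 0.008, 0, -1.194, -0.259], TCP at [194.72, -593.872, 231.312] pointing down, gripper open.
Joint ranges: [-3.14, 3.14], [-1.21, 2.06], [-1.07, 1.41], [-3.16, 2.05], [-2.99, -0.16], [-3.1, 3.1]. Speed limits (rad/s): [2.79, 2.79, 3.14, 3.14, 3.14, 3.14].

INTERFACE

Orientations are given as a unit quaternion [x, y, z, w].
In Python, from bench import read_state, get_image, job_done gives the robot as it stands.
- The arm moves only by the tool play_rows, never from a script. Its argument "series" is a list of rows, each a list of 7 numbers: the shift along the tool's x, y, z in m, then the turn, a rotation vector about the tool's x, y, z in rad, then the finger opening in m, from 0 to 0.0854. In form: [[x, y, z, wx, wy, wz, claw], ...]. A call has 1 to 10 rows; each row shifts and turns the pose as measured when the row begins, along the tool's axes as they then stand; what a row does not reach is not made up. A row lasts 1/10 s, in which the tool goes at most 50 mm and 8.59 degrees, less where a joint would pass 70% of its speed; a pose out of reach is approached as far as the arm can. A call with a gripper value outside its range is refused whole. The fingers move at their own pace and stop on an object; the grip force is fixed at half the most. Time passes only in rows, so rows that do not move let the fingers close. It gives the time, the measured TCP pose, the force and the opening at its end, in the units of the state.
- read_state(): the state, without advancing time (a new reading comes with each control period).
- get_image(name): name is "side" or "top" or "wrist"; returns a dict with "color" (384x512x3 uint8, red, green, blue), "intrinsics" (3x3 intrinsics, pixels), "D" ([k1, k2, p1, p2, k3] as OpenCV has them; the pictures are not rectified), "origin" and "orientation" of the camera in the world. Camera axes: x right, y down, z forward; pixel columns grow to the right and rows downward; lengths in mm; the calibration is good to about 2 mm. A picture is of the moment at which its call begins. There is no depth.
- job_done(): hands the job in, once; it reports no verdict.
The state is a dict: "clock": time; "joints": joint angles; "joint_vel": joint speeds; "joint_efforts": joint torques, N m; "position": TCP position; "ee_rot": TCP orientation; "contact_force": force on the tool from outside, world axes, zero at the start; "wrist_torque": the same for the moment, N m; "gripper_width": finger opening in mm.
Only numpy, scipy, OpenCV 4.12 (cv2) and the standard library are available. Lean on these libraries where they do the work, as an engineer would, in place of code of your own. Each camera call takes 0.05 s, during which the arm holds its last target. There are 200 camera calls.

## Working session

There is one attempt and no reset: what is moved stays moved. The work goes in short steps, Python scripts to look and compute and a tool call to move; the robot and the scene stay as the last step left them, time stands still between calls to the robot, and variables do not carry over. Pictures are saved under pics/ and viewed, about 8 in all and at most 12, crops included, and the job is handed in when it is done.

Besides the shell and the picture viewer there is one more tool, called after "Call:" as name([rows], argument=value, ...), one row to a line, values as JSON. play_rows: Moves the arm, as the interface text tells. Its arguments: {"type":"object","properties":{"series":{"type":"array","items":{"type":"array","items":{"type":"number"}}}},"required":["series"]}

```bash
mkdir -p pics; ls
cat > h.py <<'E'
import numpy as np, cv2
from scipy.spatial.transform import Rotation as R
from bench import read_state, get_image, job_done
def grab(n,tag):
    im=get_image(n); cv2.imwrite(f'pics/{tag}.png',cv2.resize(im['color'][:,:,::-1],(800,600),interpolation=cv2.INTER_CUBIC))
    np.save(f'pics/{tag}.npy',im,allow_pickle=True); return im
def load(tag): return np.load(f'pics/{tag}.npy',allow_pickle=True).item()
def Rm(o):
    o=np.array(o,float); return R.from_quat(o).as_matrix() if o.size==4 else o.reshape(3,3)
def ray(im,uv):
    p=cv2.undistortPoints(np.array(uv,float).reshape(-1,1,2),np.array(im['intrinsics'],float),np.array(im['D'],float)).reshape(-1,2)
    return np.array(im['origin'],float),(Rm(im['orientation'])@np.c_[p,np.ones(len(p))].T).T
def onz(im,uv,z):
    o,d=ray(im,uv); return o+d*((z-o[2])/d[:,2])[:,None]
def proj(im,P):
    M=Rm(im['orientation']).T; rv=cv2.Rodrigues(M)[0]
    return cv2.projectPoints(np.array(P,float).reshape(-1,1,3),rv,-M@np.array(im['origin'],float),np.array(im['intrinsics'],float),np.array(im['D'],float))[0].reshape(-1,2)
E
python3 - <<'E'
from h import *
print(read_state())
for n in('side','top'):
    i=grab(n,n+'0'); print(n,i['origin'],i['orientation'],i['intrinsics'],i['D'])
E
```

```text
pics
{'clock': 0.0, 'joints': array([-9.95394414e-01,  3.85549728e-01,  6.60576456e-03, -5.06730116e-04,
       -1.19400513e+00, -2.58608447e-01]), 'joint_vel': array([-6.51219645e-04, -8.47998804e-04, -5.18518291e-05, -4.94382558e-04,
        4.08769854e-04, -1.28739872e-03]), 'joint_efforts': array([ 1.35684939e-03, -3.92292452e+01,  1.88399005e+01,  4.18631986e+00,
       -4.68023994e-03, -9.97999507e-06]), 'position': array([ 194.53701031, -593.32549076,  230.21671492]), 'ee_rot': array([ 0.4142763 ,  0.57299863, -0.57213976, -0.41557647]), 'contact_force': array([-0.07002757, -0.11283944, -0.49374217]), 'wrist_torque': array([ 0.04197756,  0.00020202, -0.03220318]), 'gripper_width': 85.3818041271076}
side [  526.06543606 -1005.66759211   659.3805402 ] [ 0.86269907 -0.02170534  0.02098792 -0.50481551] [[410.57714122   0.         249.80657116]
 [  0.         410.57714122 190.72090955]
 [  0.           0.           1.        ]] [0.00313808 0.         0.         0.         0.        ]
top [4.12082912e+02 1.13865273e+00 1.44259852e+03] [-0.70398797  0.70658782 -0.04813962  0.05307695] [[393.4426012    0.         257.80516928]
 [  0.         393.4426012  195.72864076]
 [  0.           0.           1.        ]] [-0.11766116  0.          0.          0.          0.        ]
```

View pics/side0.png

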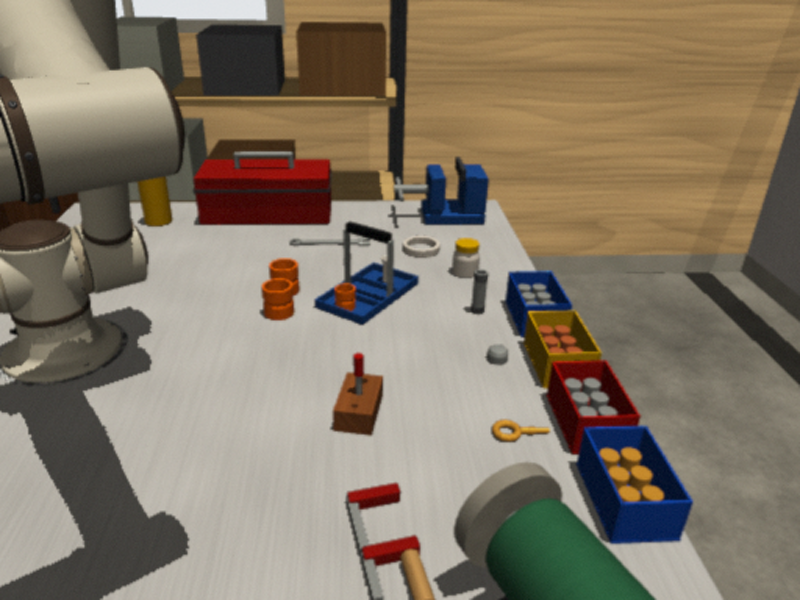

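View pics/top0.png

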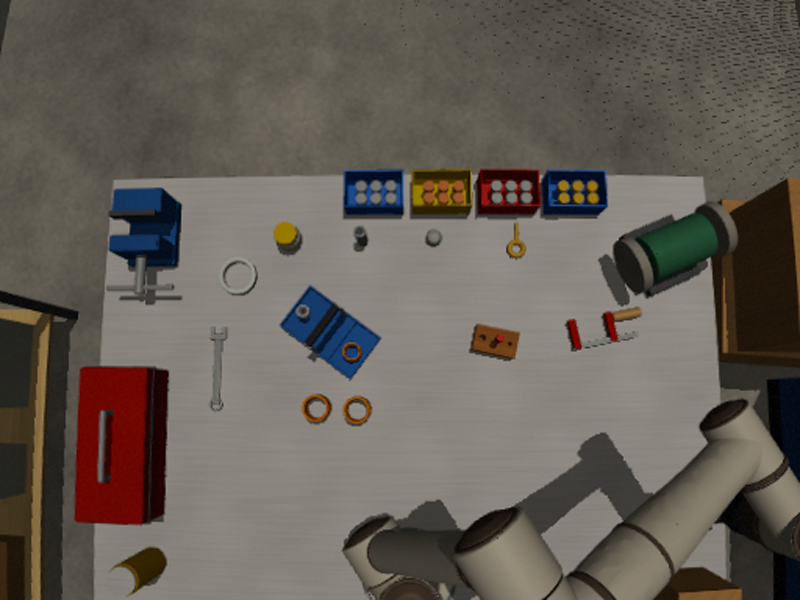

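Top view (800-px scale): stand (495,341) with the red gauge head at about (498,339). Caddy (330,333), with its tube at (303,312). The coupling candidates are the ring in the tray (352,351) and two bigger loose ones at (316,407) and (357,409). The tray one is smallest and stands in the caddy, so it's the one meant and stays put. Next I'll measure.

Run:
```python
from h import *
T=load('top0'); S=load('side0')
def blobs(im,lo,hi,box,mina=3):
    hsv=cv2.cvtColor(im['color'],cv2.COLOR_RGB2HSV); m=cv2.inRange(hsv,lo,hi)
    k=np.zeros_like(m); x0,y0,x1,y1=[int(v*.64) for v in box]; k[y0:y1,x0:x1]=m[y0:y1,x0:x1]
    n,_,st,c=cv2.connectedComponentsWithStats(k)
    return k,[(c[i].round(1),st[i]) for i in range(1,n) if st[i,4]>=mina]
def near(o1,d1,o2,d2):
    A=np.c_[d1,-d2]; t=np.linalg.lstsq(A,o2-o1,rcond=None)[0]; p,q=o1+d1*t[0],o2+d2*t[1]; return (p+q)/2,np.linalg.norm(p-q)
k,b=blobs(T,(0,170,120),(6,255,255),(465,315,525,365)); print('head top',b)
for c,_ in b: print(onz(T,c,105))
ks,bs=blobs(S,(0,170,60),(6,255,255),(345,345,372,380)); print('head side',bs)
if b and bs:
    o1,d1=ray(T,b[0][0]);o2,d2=ray(S,bs[0][0]); print(near(o1,d1[0],o2,d2[0]))
k,b=blobs(T,(100,120,40),(125,255,255),(270,275,390,385)); print('blue',[(x[0],x[1][4]) for x in b])
ys,xs=np.nonzero(k); P=onz(T,np.c_[xs,ys],20)[:,:2]
r=cv2.minAreaRect(P.astype(np.float32)); print(r,cv2.boxPoints(r).round(0).tolist())
k,b=blobs(T,(3,150,60),(15,255,255),(335,335,370,368)); print('coup',b); print([onz(T,c,48).round(1) for c,_ in b])
k,b=blobs(T,(0,0,120),(180,60,255),(292,302,314,322)); print('tube',b); print([onz(T,c,60).round(1) for c,_ in b])
k,b=blobs(T,(0,0,0),(180,255,45),(285,285,360,365)); print('dark',b)
k,b=blobs(S,(0,0,0),(180,255,45),(335,215,400,250)); print('darkS',b)
k,b=blobs(T,(6,60,40),(15,230,230),(465,315,525,365)); ys,xs=np.nonzero(k); P=onz(T,np.c_[xs,ys],40)[:,:2]
r=cv2.minAreaRect(P.astype(np.float32)); print('stand',r)
def crop(i,b,s): x0,y0,x1,y1=[int(v*.64) for v in b]; return cv2.resize(i['color'][y0:y1,x0:x1,::-1],s,interpolation=cv2.INTER_CUBIC)
cv2.imwrite('pics/c1.png',np.hstack([crop(T,(270,270,390,390),(400,400)),crop(S,(310,210,430,330),(400,400))]))
```

```text
head top [(array([319.9, 215.7]), array([318, 214,   5,   4,  13], dtype=int32))]
[[ 535.21072965 -201.77858156  105.        ]]
head side [(array([229. , 233.3]), array([227, 227,   5,  14,  67], dtype=int32))]
(array([ 534.0207097 , -203.62911371,   93.38539876]), np.float64(4.505536580647341))
blue [(array([196.3, 201.3]), np.int32(553)), (array([220.1, 218.9]), np.int32(908)), (array([224.9, 224.9]), np.int32(43))]
((557.8839721679688, 182.5360107421875), (208.95730590820312, 118.31397247314453), 53.44013977050781) [[448.0, 134.0], [543.0, 63.0], [668.0, 231.0], [573.0, 302.0]]
coup [(array([223.7, 220.3]), array([220, 219,   9,   4,  12], dtype=int32)), (array([229.6, 223.8]), array([229, 223,   2,   3,   5], dtype=int32)), (array([220.7, 228.3]), array([220, 228,   2,   2,   3], dtype=int32)), (array([225.2, 229.5]), array([223, 229,   6,   2,   8], dtype=int32))]
[array([[525.5, 132.2,  48. ]]), array([[513. , 111.1,  48. ]]), array([[497.1, 142.6,  48. ]]), array([[492.8, 126.6,  48. ]])]
tube [(array([186.9, 194.4]), array([186, 193,   4,   5,  12], dtype=int32))]
[array([[617.4, 263.7,  60. ]])]
dark [(array([206.7, 207.4]), array([196, 195,  26,  27, 160], dtype=int32)), (array([196.8, 203.5]), array([196, 202,   2,   4,   4], dtype=int32)), (array([208. , 218.5]), array([207, 218,   3,   2,   4], dtype=int32)), (array([202.8, 223.4]), array([199, 221,   8,   5,  18], dtype=int32)), (array([224.5, 221.5]), array([222, 221,   6,   2,   6], dtype=int32)), (array([224.5, 231. ]), array([223, 231,   4,   1,   4], dtype=int32))]
darkS [(array([235.3, 148.5]), array([221, 143,  29,  12, 173], dtype=int32))]
stand ((532.47607421875, -199.87754821777344), (103.34263610839844, 65.12922668457031), 77.72280883789062)
```

View pics/c1.png

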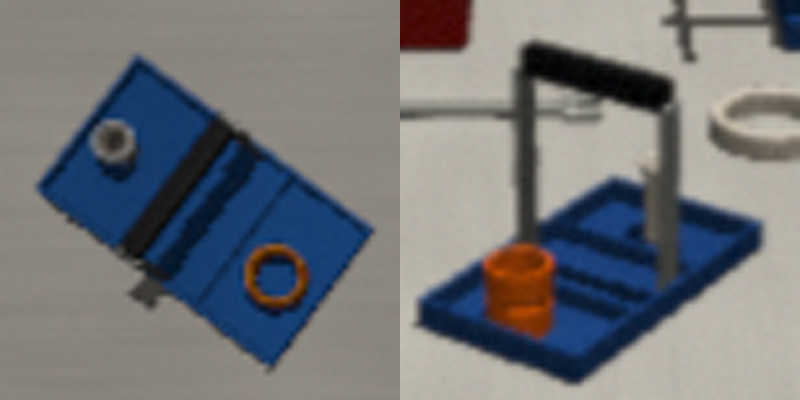

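The caddy's 209x118 outline and the stand's 103x65 match the given sizes, and the triangulated head height of 93.4 mm is close to the expected 92.5. Now I'll cross-check the caddy pose with the tube, bar and coupling projections.

```bash
cat >> h.py <<'E'
def caddy(c,a,p):
    y=np.array([np.cos(a),np.sin(a)]); x=np.array([y[1],-y[0]]); p=np.atleast_2d(p)
    return np.c_[np.array(c)+p[:,:1]*x+p[:,1:2]*y,p[:,2]]
E
python3 - <<'E'
from h import *
T=load('top0'); S=load('side0'); c=(557.9,182.5); a=np.deg2rad(53.44)
P=caddy(c,a,[[0,72,60],[-52,0,155],[52,0,155],[0,0,155],[0,0,145],[0,-72,48],[60,105,20],[-60,105,20],[60,-105,20],[-60,-105,20]])
print(P.round(1)); print('top',proj(T,P).round(1).tolist()); print('side',proj(S,P).round(1).tolist())
print('crop tube top in px',(270+113*.3)*.64,(270+141*.3)*.64)
for n,im,p in (('bar',T,[[270+v[0]*.3,270+v[1]*.3] for v in ((133,250),(230,125))]),):
    print(n,(np.array(p)*.64).round(1),onz(im,np.array(p)*.64,155).round(1))
print('tube',onz(T,[[194.5,199.9]],60),'gauge z110',onz(T,[[319.5,216.]],110))
print('headproj side',proj(S,[[534.5,-202.5,92.5]]),proj(T,[[534.5,-202.5,110]]))
s=read_state(); print(Rm(s['ee_rot']).round(3))
E
```

```text
[[600.8 240.3  60. ]
 [516.1 213.5 155. ]
 [599.7 151.5 155. ]
 [557.9 182.5 155. ]
 [557.9 182.5 145. ]
 [515.  124.7  48. ]
 [668.6 231.1  20. ]
 [572.3 302.6  20. ]
 [543.5  62.4  20. ]
 [447.2 133.9  20. ]]
top [[193.3, 199.0], [196.0, 220.6], [215.1, 195.4], [205.6, 207.9], [206.0, 208.3], [225.8, 223.2], [198.0, 182.2], [178.1, 208.2], [243.6, 215.9], [223.8, 242.6]]
side [[247.7, 164.5], [222.0, 141.5], [249.3, 149.0], [235.4, 145.2], [235.4, 148.1], [222.2, 184.3], [267.6, 176.0], [238.6, 167.1], [231.9, 202.1], [200.9, 191.1]]
crop tube top in px 194.49599999999998 199.872
bar [[198.3 220.8]
 [217.  196.8]] [[515.3 205.8 155. ]
 [594.8 145.2 155. ]]
tube [[597.49178076 235.93469802  60.        ]] gauge z110 [[ 533.73355076 -199.6275953   110.        ]]
headproj side [[230.14058385 233.21134142]] [[320.33431896 215.77081127]]
[[-0.311 -0.001 -0.95 ]
 [ 0.95   0.002 -0.311]
 [ 0.002 -1.     0.   ]]
```

The reprojections agree to within 2–4 mm, so I can move. I'll add a helper that turns a target TCP and jaw yaw into steps in tool axes.

```bash
cat >> h.py <<'E'
def to(x,y,z,yaw,n):
    """per-row tool shift/turn for n equal rows (turn part of first rows at the mean yaw)"""
    s=read_state(); M=Rm(s['ee_rot']); p=np.array(s['position'])
    y0=np.arctan2(M[1,0],M[0,0]); dy=(np.deg2rad(yaw)-y0+np.pi)%(2*np.pi)-np.pi
    d=(np.array([x,y,z])-p)/1000/n
    print('now',p.round(1),'yaw',round(np.rad2deg(y0),1),'tilt',np.round(M[2],3),'W',round(s['gripper_width'],1),'F',np.round(s['contact_force'],1),'t',s['clock'])
    for i in range(n):
        a=y0+dy*i/n; X=np.array([np.cos(a),np.sin(a),0]); Y=np.array([0,0,-1]); Z=np.cross(X,Y)
        print([round(float(v),4) for v in (d@X,d@Y,d@Z)]+[0,round(float(-dy/n),3),0])
E
python3 - <<'E'
from h import *
to(533.5,-201,230,143.4,15)
E
```

```text
now [ 194.5 -593.4  230.3] yaw 108.1 tilt [ 0.002 -1.     0.   ] W 85.3 F [ 0.1 -0.5 -0.1] t 0.1
[0.0178, 0.0, -0.0296, 0, -0.041, 0]
[0.0166, 0.0, -0.0303, 0, -0.041, 0]
[0.0153, 0.0, -0.031, 0, -0.041, 0]
[0.0141, 0.0, -0.0316, 0, -0.041, 0]
[0.0127, 0.0, -0.0321, 0, -0.041, 0]
[0.0114, 0.0, -0.0326, 0, -0.041, 0]
[0.0101, 0.0, -0.0331, 0, -0.041, 0]
[0.0087, 0.0, -0.0335, 0, -0.041, 0]
[0.0073, 0.0, -0.0338, 0, -0.041, 0]
[0.0059, 0.0, -0.0341, 0, -0.041, 0]
[0.0045, 0.0, -0.0343, 0, -0.041, 0]
[0.0031, 0.0, -0.0344, 0, -0.041, 0]
[0.0017, 0.0, -0.0345, 0, -0.041, 0]
[0.0003, 0.0, -0.0346, 0, -0.041, 0]
[-0.0011, 0.0, -0.0346, 0, -0.041, 0]
```

Call:
play_rows([
  [0.018,0,-0.03,0,-0.041,0,0.0854],
  [0.0165,0,-0.03,0,-0.041,0,0.0854],
  [0.015,0,-0.031,0,-0.041,0,0.0854],
  [0.014,0,-0.0315,0,-0.041,0,0.0854],
  [0.0125,0,-0.032,0,-0.041,0,0.0854],
  [0.0115,0,-0.0325,0,-0.041,0,0.0854],
  [0.01,0,-0.033,0,-0.041,0,0.0854],
  [0.0085,0,-0.0335,0,-0.041,0,0.0854],
  [0.0075,0,-0.034,0,-0.041,0,0.0854],
  [0.006,0,-0.034,0,-0.041,0,0.0854],
])

```text
clock: 1.1
position: [422.8, -322.3, 224.8]
ee_rot: [0.283, 0.648, -0.644, -0.291]
contact_force: [-0.4, -0.4, -0.2]
gripper_width: 85.5
```

Call:
play_rows([
  [0.0045,0,-0.034,0,-0.041,0,0.0854],
  [0.003,0,-0.034,0,-0.041,0,0.0854],
  [0.0015,0,-0.0345,0,-0.041,0,0.0854],
  [0,0,-0.0345,0,-0.041,0,0.0854],
  [0,0,-0.0345,0,-0.041,0,0.0854],
  [0,0,0,0,0,0,0.0854],
])

```text
clock: 1.7
position: [537.8, -181.0, 222.5]
ee_rot: [0.21, 0.676, -0.671, -0.221]
contact_force: [-0.2, -0.2, -0.1]
gripper_width: 85.5
```

Run:
```python
from h import *
to(533.5,-201,230,143.4,2)
W=grab('wrist','w1'); print(W['origin'],proj(W,[[534,-201,110],[534,-201,92.5],[556,181,145]])*800/512)
```

```text
now [ 537.8 -181.   222.5] yaw 144.6 tilt [ 0.017 -1.    -0.003] W 85.5 F [-0.2 -0.2 -0.1] t 1.7
[-0.0041, -0.0037, 0.0094, 0, 0.01, 0]
[-0.0042, -0.0037, 0.0094, 0, 0.01, 0]
[ 496.5134157  -243.83924759  364.55954851] [[382.87936046 264.25689761]
 [383.43789324 258.09616066]
 [659.20346481 697.15744886]]
```

View pics/w1.png

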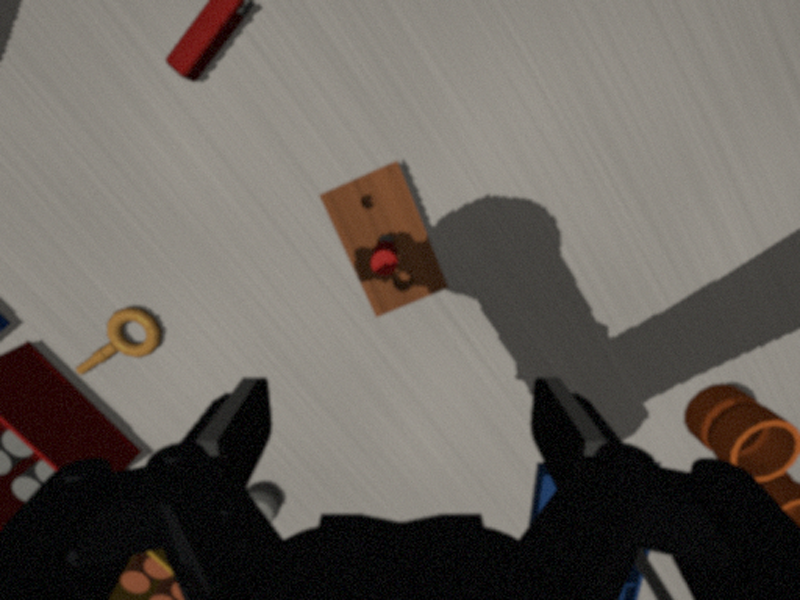

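The wrist view shows the red head top at (384,262) against a predicted (383,264), so the gauge position is confirmed. I'll refine it from this blob and plan the descent with a tilt correction.

```bash
cat >> h.py <<'E'
def to(x,y,z,yaw,n):
    s=read_state(); M=Rm(s['ee_rot']); p=np.array(s['position']); a=np.deg2rad(yaw)
    X=np.array([np.cos(a),np.sin(a),0]); Y=np.array([0,0,-1.]); D=np.c_[X,Y,np.cross(X,Y)]
    rv=R.from_matrix(M.T@D).as_rotvec()/n; d=(np.array([x,y,z])-p)/1000/n
    print('now',p.round(1),'yaw',round(np.rad2deg(np.arctan2(M[1,0],M[0,0])),1),'tilt',np.round(M[2],3),'W',round(s['gripper_width'],1),'F',np.round(s['contact_force'],1),'t',round(s['clock'],2))
    for i in range(n):
        Mi=M@R.from_rotvec(rv*i).as_matrix(); print([round(float(v),4) for v in [*(Mi.T@d),*rv]])
E
python3 - <<'E'
from h import *
W=load('w1'); hsv=cv2.cvtColor(W['color'],cv2.COLOR_RGB2HSV); m=cv2.inRange(hsv,(0,150,110),(6,255,255))|cv2.inRange(hsv,(174,150,110),(180,255,255))
m[:140]=0;m[200:]=0;m[:,:220]=0;m[:,280:]=0
n,_,st,c=cv2.connectedComponentsWithStats(m); print(st[1:],c[1:]); i=1+st[1:,4].argmax()
print(onz(W,c[i],110),onz(W,c[i]+[0,-1.5],100))
to(533.7,-200.8,180,143.4,3)
E
```

```text
[[238 160  16  13 126]] [[244.22222222 165.41269841]]
[[ 532.57960838 -204.20537746  110.        ]] [[ 533.15026874 -203.80585604  100.        ]]
now [ 536.6 -182.   222.4] yaw 144.5 tilt [ 0.018 -1.    -0.002] W 85.4 F [-0.2 -0.3  0.5] t 1.75
[-0.0031, 0.0141, 0.0057, 0.0006, 0.0062, 0.006]
[-0.0031, 0.0141, 0.0057, 0.0006, 0.0062, 0.006]
[-0.003, 0.0141, 0.0056, 0.0006, 0.0062, 0.006]
```

Call:
play_rows([
  [-0.003,0.014,0.006,0,0.006,0.006,0.0854],
  [-0.003,0.014,0.006,0,0.006,0.006,0.0854],
  [-0.003,0.014,0.006,0,0.006,0.006,0.0854],
  [0,0,0,0,0,0,0.0854],
])

```text
clock: 2.15
position: [530.3, -203.6, 178.4]
ee_rot: [0.223, 0.671, -0.671, -0.223]
contact_force: [-0.2, -0.4, -0.4]
gripper_width: 85.4
```

Run:
```python
from h import *
to(533.3,-202.5,120,143.4,3)
to(533.3,-202.5,74,143.4,6)
```

```text
now [ 530.3 -203.6  178.4] yaw 143.2 tilt [ 0.002 -1.    -0.001] W 85.4 F [-0.2 -0.4 -0.4] t 2.15
[-0.0006, 0.0195, -0.0009, 0.0003, -0.001, 0.0005]
[-0.0006, 0.0195, -0.0009, 0.0003, -0.001, 0.0005]
[-0.0006, 0.0195, -0.0009, 0.0003, -0.001, 0.0005]
now [ 530.3 -203.6  178.4] yaw 143.2 tilt [ 0.002 -1.    -0.001] W 85.4 F [-0.2 -0.4 -0.4] t 2.15
[-0.0003, 0.0174, -0.0004, 0.0001, -0.0005, 0.0003]
[-0.0003, 0.0174, -0.0004, 0.0001, -0.0005, 0.0003]
[-0.0003, 0.0174, -0.0004, 0.0001, -0.0005, 0.0003]
[-0.0003, 0.0174, -0.0004, 0.0001, -0.0005, 0.0003]
[-0.0003, 0.0174, -0.0004, 0.0001, -0.0005, 0.0003]
[-0.0003, 0.0174, -0.0004, 0.0001, -0.0005, 0.0003]
```

Call:
play_rows([
  [-0.001,0.017,-0.001,0,0,0,0.0854],
  [-0.001,0.017,-0.001,0,0,0,0.0854],
  [0,0.017,-0.001,0,0,0,0.06],
  [0,0.017,0,0,0,0,0.06],
  [0,0.017,0,0,0,0,0.05],
  [0,0.012,0,0,0,0,0.05],
  [0,0,0,0,0,0,0.05],
])

```text
clock: 2.85
position: [533.5, -206.8, 83.3]
ee_rot: [0.227, 0.671, -0.67, -0.223]
contact_force: [-0.8, -0.6, 0.2]
gripper_width: 50.3
```

Run:
```python
from h import *
to(533.3,-202.5,74,143.4,1)
```

```text
now [ 533.5 -206.8   83.3] yaw 142.9 tilt [-0.004 -1.    -0.003] W 50.3 F [-0.8 -0.6  0.2] t 2.85
[0.0028, 0.0093, -0.0033, 0.0025, -0.0092, -0.0039]
```

Call:
play_rows([
  [0.003,0.009,-0.003,0.002,-0.009,-0.004,0.05],
  [0,0,0,0,0,0,0.05],
  [0,0,0,0,0,0,0.05],
])

```text
clock: 3.15
position: [534.1, -202.9, 75.7]
ee_rot: [0.223, 0.672, -0.671, -0.221]
contact_force: [-0.2, -1.1, -1.2]
gripper_width: 49.8
```

Run:
```python
from h import *
to(533.3,-202.5,74,143.4,1)
W=load('w1')
W=grab('wrist','w2'); hsv=cv2.cvtColor(W['color'],cv2.COLOR_RGB2HSV); m=cv2.inRange(hsv,(0,150,60),(6,255,255))|cv2.inRange(hsv,(174,150,60),(180,255,255))
n,_,st,c=cv2.connectedComponentsWithStats(m); 
for i in range(1,n):
  if st[i,4]>30: print(st[i],c[i],onz(W,c[i],108))
print(proj(W,[[533.3,-202.5,110]]))
```

```text
now [ 534.1 -202.9   75.7] yaw 143.4 tilt [-0.003 -1.    -0.002] W 49.8 F [-0.2 -1.1 -1.2] t 3.15
[0.0009, 0.0017, 0.0002, 0.0016, 0.0005, -0.0028]
[  15    0   51   47 1360] [37.99338235 19.37352941] [[ 533.18663293 -331.54150604  108.        ]]
[244 268  33  30 743] [259.72543742 282.36339166] [[ 533.63840817 -201.451096    108.        ]]
[[258.96972566 283.02471102]]
```

Head measured at (533.6, -201.5), within 1.5 mm of the jaw centre. I'll close on it and lift.

Call:
play_rows([
  [0,0.0015,0,0,0,0,0.03],
  [0,0,0,0,0,0,0.01],
  [0,0,0,0,0,0,0.005],
  [0,0,0,0,0,0,0.005],
  [0,0,0,0,0,0,0.005],
  [0,0,0,0,0,0,0.005],
])

```text
clock: 3.8
position: [534.2, -202.5, 75.2]
ee_rot: [0.223, 0.672, -0.671, -0.22]
contact_force: [-0.4, 0.8, 0.9]
gripper_width: 13.0
```

Call:
play_rows([
  [0,-0.008,0,0,0,0,0.005],
  [0,-0.012,0,0,0,0,0.005],
  [0,-0.015,0,0,0,0,0.005],
  [0,-0.02,0,0,0,0,0.005],
  [0,-0.025,0,0,0,0,0.005],
  [0,-0.025,0,0,0,0,0.005],
  [0,-0.025,0,0,0,0,0.005],
  [0,0,0,0,0,0,0.005],
])

```text
clock: 4.6
position: [534.3, -203.4, 216.7]
ee_rot: [0.225, 0.672, -0.671, -0.218]
contact_force: [0.5, 0.1, 0.5]
gripper_width: 13.4
```

Run:
```python
from h import *
c=(556,180.5); a=np.deg2rad(53.44); p=caddy(c,a,[[0,72,60]])[0]; print(p)
to(p[0],p[1],200,143.4,20)
```

```text
[598.88782653 238.33281366  60.        ]
now [ 534.3 -203.4  216.7] yaw 143.4 tilt [-0.009 -1.    -0.004] W 13.4 F [0.5 0.1 0.5] t 4.6
[0.0106, 0.0008, -0.0197, 0.0002, 0.0, -0.0004]
[0.0106, 0.0008, -0.0197, 0.0002, 0.0, -0.0004]
[0.0106, 0.0008, -0.0197, 0.0002, 0.0, -0.0004]
[0.0106, 0.0008, -0.0197, 0.0002, 0.0, -0.0004]
[0.0106, 0.0008, -0.0197, 0.0002, 0.0, -0.0004]
[0.0106, 0.0008, -0.0197, 0.0002, 0.0, -0.0004]
[0.0106, 0.0008, -0.0197, 0.0002, 0.0, -0.0004]
[0.0106, 0.0008, -0.0197, 0.0002, 0.0, -0.0004]
[0.0106, 0.0008, -0.0197, 0.0002, 0.0, -0.0004]
[0.0106, 0.0008, -0.0197, 0.0002, 0.0, -0.0004]
[0.0106, 0.0008, -0.0197, 0.0002, 0.0, -0.0004]
[0.0106, 0.0008, -0.0197, 0.0002, 0.0, -0.0004]
[0.0106, 0.0008, -0.0197, 0.0002, 0.0, -0.0004]
[0.0106, 0.0008, -0.0197, 0.0002, 0.0, -0.0004]
[0.0106, 0.0008, -0.0197, 0.0002, 0.0, -0.0004]
[0.0106, 0.0008, -0.0197, 0.0002, 0.0, -0.0004]
[0.0106, 0.0008, -0.0197, 0.0002, 0.0, -0.0004]
[0.0106, 0.0008, -0.0197, 0.0002, 0.0, -0.0004]
[0.0106, 0.0008, -0.0197, 0.0002, 0.0, -0.0004]
[0.0106, 0.0008, -0.0197, 0.0002, 0.0, -0.0004]
```

Call:
play_rows([
  [0.0105,-0.012,-0.02,0,0,0,0.005],
  [0.0105,-0.012,-0.02,0,0,0,0.005],
  [0.0105,-0.012,-0.02,0,0,0,0.005],
  [0.0105,-0.012,-0.02,0,0,0,0.005],
  [0.0105,0,-0.02,0,0,0,0.005],
  [0.0105,0,-0.02,0,0,0,0.005],
  [0.0105,0,-0.02,0,0,0,0.005],
  [0.0105,0,-0.02,0,0,0,0.005],
  [0.0105,0,-0.02,0,0,0,0.005],
  [0.0105,0,-0.02,0,0,0,0.005],
])

```text
clock: 5.6
position: [566.4, 25.8, 267.8]
ee_rot: [0.227, 0.672, -0.669, -0.221]
contact_force: [0.8, 0.7, -0.7]
gripper_width: 13.4
```

Run:
```python
from h import *
to(598.9,238.3,265,143.4,10)
```

```text
now [566.4  25.8 267.8] yaw 143.0 tilt [-0.007 -1.    -0.006] W 13.4 F [ 0.8  0.7 -0.7] t 5.6
[0.0102, 0.0003, -0.0189, 0.0006, -0.0006, -0.0007]
[0.0102, 0.0003, -0.0189, 0.0006, -0.0006, -0.0007]
[0.0102, 0.0003, -0.0189, 0.0006, -0.0006, -0.0007]
[0.0102, 0.0003, -0.0189, 0.0006, -0.0006, -0.0007]
[0.0101, 0.0003, -0.019, 0.0006, -0.0006, -0.0007]
[0.0101, 0.0003, -0.019, 0.0006, -0.0006, -0.0007]
[0.0101, 0.0003, -0.019, 0.0006, -0.0006, -0.0007]
[0.0101, 0.0003, -0.019, 0.0006, -0.0006, -0.0007]
[0.0101, 0.0003, -0.019, 0.0006, -0.0006, -0.0007]
[0.0101, 0.0003, -0.019, 0.0006, -0.0006, -0.0007]
```

Call:
play_rows([
  [0.01,0,-0.019,0,0,0,0.005],
  [0.01,0,-0.019,0,0,0,0.005],
  [0.01,0,-0.019,0,0,0,0.005],
  [0.01,0,-0.019,0,0,0,0.005],
  [0.01,0,-0.019,0,0,0,0.005],
  [0.01,0,-0.019,0,0,0,0.005],
  [0.01,0,-0.019,0,0,0,0.005],
  [0.006,0,-0.011,0,0,0,0.005],
  [0,0,0,0,0,0,0.005],
  [0,0,0,0,0,0,0.005],
])

```text
clock: 6.6
position: [589.7, 195.4, 265.3]
ee_rot: [0.224, 0.671, -0.671, -0.223]
contact_force: [-0.3, 0.3, -0.8]
gripper_width: 13.6
```

Run:
```python
from h import *
to(598.9,238.3,265,143.4,1)
W=grab('wrist','w3'); print((proj(W,caddy((556,180.5),np.deg2rad(53.44),[[0,72,60],[0,0,155],[-52,0,155],[52,0,155]]))*800/512).round(0))
```

```text
now [589.7 195.4 265.3] yaw 143.2 tilt [-0.002 -1.    -0.001] W 13.6 F [-0.3  0.3 -0.8] t 6.6
[0.0184, 0.0003, -0.0398, 0.0013, -0.0042, -0.0019]
[[424. 310.]
 [433. 242.]
 [524. 241.]
 [341. 242.]]
```

View pics/w3.png

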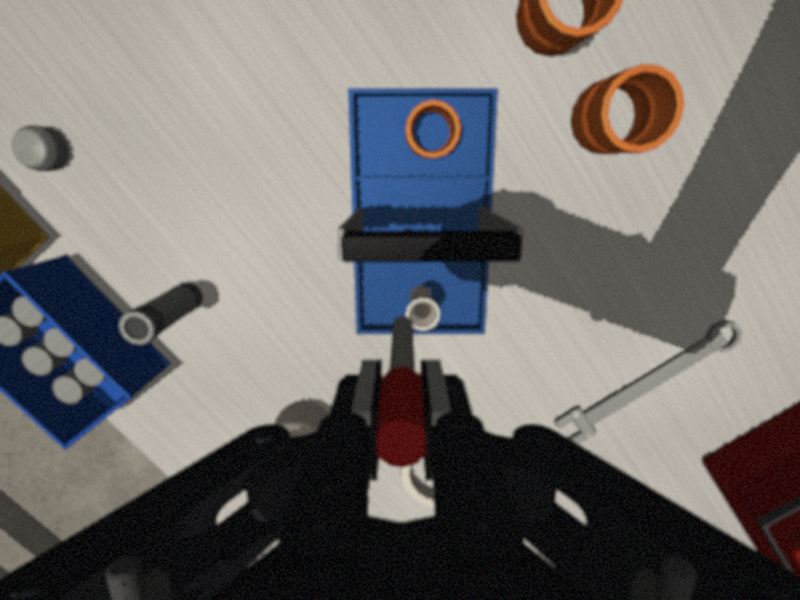

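The wrist view shows the tube mouth at (423,313), predicted (424,310), and the bar centred at (432,245). The smallest coupling stands in the tray, with its two larger copies outside. The gauge hangs straight, foot at (402,320). I'll measure the mouth relative to the foot.

Run:
```python
from h import *
W=load('w3'); s=read_state(); M=Rm(s['ee_rot']); p=np.array(s['position']); k=.64
for r in(16,18,19,21): print(r,(proj(W,[p-M[:,1]*r+M[:,1]*82.5, p-M[:,1]*r-M[:,1]*17.5])/k).round(1).tolist())
g=W['color'].astype(int); m=((g.min(2)>85)&(g.max(2)-g.min(2)<45)).astype(np.uint8)
m[:int(290*k)]=0;m[int(335*k):]=0;m[:,:int(400*k)]=0;m[:,int(445*k):]=0
n,_,st,c=cv2.connectedComponentsWithStats(m); i=1+st[1:,4].argmax(); print(st[i],c[i]/k)
ct=max(cv2.findContours((_==i).astype(np.uint8),0,2)[0],key=cv2.contourArea); print(np.array(cv2.minEnclosingCircle(ct)[0])/k)
b=st[i]; uv=[(b[0]+(b[2]-1)/2),(b[1]+(b[3]-1)/2)]
print('mouth',onz(W,uv,60),np.array(uv)/k)
hsv=cv2.cvtColor(W['color'],cv2.COLOR_RGB2HSV);d=(hsv[:,:,2]<50).astype(np.uint8);d[:int(222*k)]=0;d[int(270*k):]=0;d[:,:int(335*k)]=0;d[:,int(530*k):]=0
for u in (350,400,430,480,510): 
  q=np.nonzero(d[:,int(u*k)])[0]; print(u,q.min()/k,q.max()/k)
print('bar front-top rows proj',(proj(W,caddy((557.9,182.5),np.deg2rad(53.44),[[0,72,60],[0,8,155],[0,-8,155],[0,8,135]]))/k).round(1).tolist())
crop=W['color'][140:300,200:320,::-1]; cv2.imwrite('pics/c2.png',cv2.resize(crop,(450,600),interpolation=cv2.INTER_CUBIC))
```

```text
16 [[400.8, 321.1], [401.4, 440.4]]
18 [[400.8, 322.4], [401.4, 444.7]]
19 [[400.8, 323.1], [401.4, 446.8]]
21 [[400.8, 324.5], [401.4, 451.3]]
[259 190  25  24 341] [423.40542522 314.81396628]
[426.68628693 316.19279385]
mouth [[601.64116944 241.88832033  60.        ]] [423.4375  314.84375]
350 221.875 257.8125
400 232.8125 259.375
430 232.8125 259.375
480 221.875 264.0625
510 223.4375 259.375
bar front-top rows proj [[423.2, 312.8], [432.1, 260.3], [432.5, 232.5], [429.9, 253.6]]
```

View pics/c2.png

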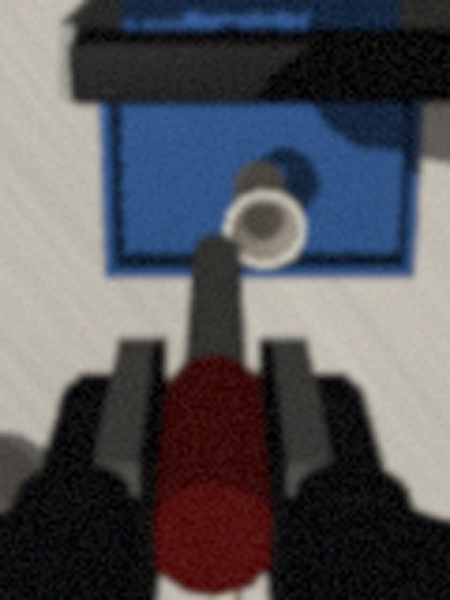

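Crop: mouth at 800-scale (423,314), and the bar edges fit a caddy centre of (557.9,182.5), so the mouth is at (600.9,240.6). When grasped in the stand, TCP was 65.2 mm above the foot, so home should be at TCP z ≈ 71.

Run:
```python
from h import *
to(600.9,240.6,262,143.44,3)
```

```text
now [589.7 195.2 265.3] yaw 143.1 tilt [-0.002 -1.    -0.001] W 13.7 F [-0.3  0.  -0.6] t 6.65
[0.0061, 0.0011, -0.0143, 0.0004, -0.0017, -0.0006]
[0.0061, 0.0011, -0.0143, 0.0004, -0.0017, -0.0006]
[0.006, 0.0011, -0.0144, 0.0004, -0.0017, -0.0006]
```

Call:
play_rows([
  [0.006,0.001,-0.0145,0,-0.002,0,0.005],
  [0.006,0.001,-0.0145,0,-0.002,0,0.005],
  [0.006,0.001,-0.0145,0,-0.002,0,0.005],
  [0,0,0,0,0,0,0.005],
  [0,0,0,0,0,0,0.005],
])

```text
clock: 7.15
position: [602.6, 242.9, 262.3]
ee_rot: [0.223, 0.672, -0.671, -0.221]
contact_force: [0.0, -0.1, -0.9]
gripper_width: 13.1
```

Run:
```python
from h import *
to(600.9,240.6,150,143.44,6)
```

```text
now [602.6 242.9 262.3] yaw 143.4 tilt [-0.002 -1.    -0.002] W 13.1 F [ 0.  -0.1 -0.9] t 7.15
[0.0, 0.0187, 0.0005, 0.0003, -0.0002, -0.0003]
[0.0, 0.0187, 0.0005, 0.0003, -0.0002, -0.0003]
[0.0, 0.0187, 0.0005, 0.0003, -0.0002, -0.0003]
[0.0, 0.0187, 0.0005, 0.0003, -0.0002, -0.0003]
[0.0, 0.0187, 0.0005, 0.0003, -0.0002, -0.0003]
[0.0, 0.0187, 0.0005, 0.0003, -0.0002, -0.0003]
```

Call:
play_rows([
  [0,0.0185,0.001,0,0,0,0.005],
  [0,0.0185,0.001,0,0,0,0.005],
  [0,0.0185,0.001,0,0,0,0.005],
  [0,0.0185,0,0,0,0,0.005],
  [0,0.0185,0,0,0,0,0.005],
  [0,0.012,0,0,0,0,0.005],
  [0,0,0,0,0,0,0.005],
  [0,0,0,0,0,0,0.005],
])

```text
clock: 7.95
position: [602.0, 239.8, 156.2]
ee_rot: [0.224, 0.672, -0.67, -0.221]
contact_force: [-0.4, 0.3, -0.2]
gripper_width: 13.2
```

Run:
```python
from h import *
to(600.9,240.6,135,143.44,1)
W=grab('wrist','w4'); cv2.imwrite('pics/w4.png',cv2.resize(W['color'][120:340,160:360,::-1],(545,600),interpolation=cv2.INTER_CUBIC))
S=get_image('side'); uv=proj(S,[[600.9,240.6,60]])[0].astype(int); print(uv)
c=S['color'][uv[1]-45:uv[1]+25,uv[0]-45:uv[0]+45,::-1]; cv2.imwrite('pics/s4.png',np.hstack([cv2.resize(W['color'][120:340,180:340,::-1],(364,500)),cv2.resize(c,(430,500))]))
```

```text
now [602.  239.8 156.2] yaw 143.3 tilt [-0.004 -1.    -0.004] W 13.2 F [-0.4  0.3 -0.2] t 7.95
[0.0015, 0.0212, 0.0001, 0.0039, -0.0017, -0.0041]
[247 164]
```

View pics/s4.png

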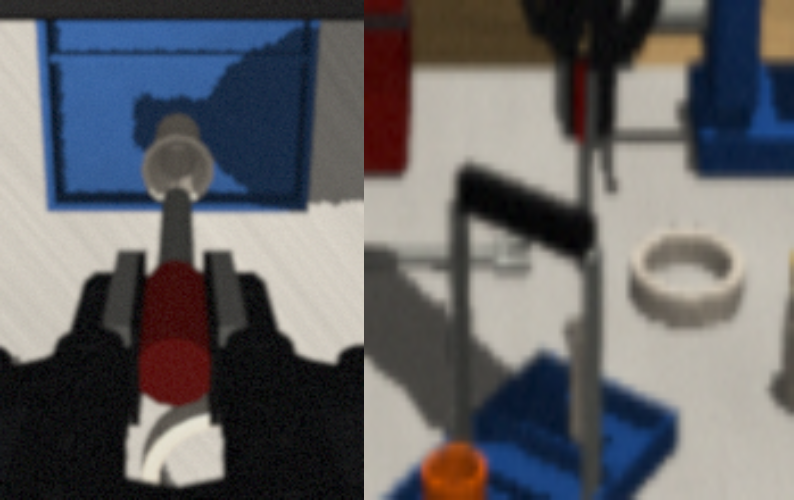

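Jaws, rod and tube mouth line up laterally. A numeric check of the fore/aft direction next.

Run:
```python
from h import *
W=load('w4'); P=[602,239.8]
print(proj(W,[[*P,91],[*P,60],[600.9,240.6,60]]), onz(W,[[180+180*.4396,120+165*.44],[180+178*.4396,120+165*.44]],60), 'foot seen', 180+177*.4396,120+190*.44)
```

```text
[[257.01879606 205.8838564 ]
 [257.04568633 193.74250181]
 [258.60326493 193.72662367]] [[599.91898022 240.04541169  60.        ]
 [600.53422579 239.58781212  60.        ]] foot seen 257.80920000000003 203.6
```

Call:
play_rows([
  [0.001,0.01,0,0.003,-0.001,-0.003,0.005],
  [0,0.01,0,0,0,0,0.005],
  [0,0.01,0,0,0,0,0.005],
  [0,0.01,0,0,0,0,0.005],
  [0,0,0,0,0,0,0.005],
])

```text
clock: 8.55
position: [601.9, 241.2, 114.9]
ee_rot: [0.223, 0.673, -0.67, -0.221]
contact_force: [0.2, -0.7, -0.4]
gripper_width: 13.4
```

Run:
```python
from h import *
to(600.7,240.2,74,143.44,5)
```

```text
now [601.9 241.2 114.9] yaw 143.4 tilt [-0.002 -1.    -0.005] W 13.4 F [ 0.2 -0.7 -0.4] t 8.55
[0.0001, 0.0082, 0.0003, 0.0009, -0.0001, -0.0003]
[0.0001, 0.0082, 0.0003, 0.0009, -0.0001, -0.0003]
[0.0001, 0.0082, 0.0003, 0.0009, -0.0001, -0.0003]
[0.0001, 0.0082, 0.0003, 0.0009, -0.0001, -0.0003]
[0.0001, 0.0082, 0.0003, 0.0009, -0.0001, -0.0003]
```

Foot is now at about 50 mm, inside the mouth, with no side force. I'll continue down.

Call:
play_rows([
  [0,0.008,0.0005,0.001,0,0,0.005],
  [0,0.008,0.0005,0.001,0,0,0.005],
  [0,0.008,0,0.001,0,0,0.005],
  [0,0.007,0,0,0,0,0.005],
  [0,0.004,0,0,0,0,0.005],
  [0,0,0,0,0,0,0.005],
])

```text
clock: 9.15
position: [601.5, 240.3, 76.3]
ee_rot: [-0.223, -0.671, 0.671, 0.221]
contact_force: [0.3, -0.8, -0.6]
gripper_width: 13.8
```

Run:
```python
from h import *
to(600.7,240.2,71,143.44,2)
```

```text
now [601.5 240.3  76.3] yaw 143.4 tilt [-0.002 -1.    -0.001] W 13.8 F [ 0.3 -0.8 -0.6] t 9.15
[0.0003, 0.0026, 0.0003, 0.0003, -0.0002, -0.0009]
[0.0003, 0.0026, 0.0003, 0.0003, -0.0002, -0.0009]
```

Call:
play_rows([
  [0,0.002,0,0,0,0,0.005],
  [0,0.002,0,0,0,0,0.005],
  [0,0.002,0,0,0,0,0.005],
  [0,0.002,0,0,0,0,0.005],
])

```text
clock: 9.55
position: [602.7, 241.0, 71.0]
ee_rot: [0.223, 0.672, -0.671, -0.22]
contact_force: [-4.0, -0.5, 12.2]
gripper_width: 13.3
```

12 N at z=71.0, exactly the expected home height. Releasing.

Call:
play_rows([
  [0,0,0,0,0,0,0.05],
  [0,0,0,0,0,0,0.05],
  [0,0,0,0,0,0,0.05],
  [0,0,0,0,0,0,0.05],
  [0,0,0,0,0,0,0.05],
  [0,0,0,0,0,0,0.05],
])

```text
clock: 10.15
position: [603.4, 241.4, 72.0]
ee_rot: [0.224, 0.673, -0.67, -0.219]
contact_force: [-0.2, -0.2, 0.5]
gripper_width: 49.8
```

Call:
play_rows([
  [0,-0.012,0,0,0,0,0.05],
  [0,-0.015,0,0,0,0,0.05],
  [0,-0.02,0,0,0,0,0.05],
  [0,-0.025,0,0,0,0,0.05],
  [0,-0.025,0,0,0,0,0.05],
  [0,-0.025,0,0,0,0,0.05],
  [0,-0.02,0,0,0,0,0.0854],
  [0,0,0,0,0,0,0.0854],
  [0,0,0,0,0,0,0.0854],
])

```text
clock: 11.05
position: [602.6, 240.8, 225.4]
ee_rot: [0.225, 0.674, -0.67, -0.218]
contact_force: [0.4, 0.3, 0.3]
gripper_width: 85.4
```

Run:
```python
from h import *
to(557.9,182.5,230,233.44,11)
W=grab('wrist','w5')
C=caddy((557.9,182.5),np.deg2rad(53.44),[[0,72,106],[0,72,71],[0,8,155],[0,-8,155],[-52,0,155],[52,0,155],[0,-78,48]]); print((proj(W,C)/.64).round(0).tolist())
S=get_image('side'); c=S['color'][115:215,190:290,::-1]
cv2.imwrite('pics/s5.png',np.hstack([cv2.resize(W['color'][:,100:420,::-1],(400,480)),cv2.resize(c,(400,480))]))
```

```text
now [602.6 240.8 225.4] yaw 143.5 tilt [-0.007 -1.    -0.008] W 85.4 F [0.4 0.3 0.3] t 11.05
[0.0001, -0.0005, 0.0067, 0.0001, -0.1427, -0.0011]
[0.0011, -0.0005, 0.0066, 0.0001, -0.1427, -0.0011]
[0.002, -0.0005, 0.0064, 0.0001, -0.1427, -0.0011]
[0.0029, -0.0005, 0.006, 0.0001, -0.1427, -0.0011]
[0.0037, -0.0005, 0.0056, 0.0001, -0.1427, -0.0011]
[0.0045, -0.0005, 0.005, 0.0001, -0.1427, -0.0011]
[0.0051, -0.0005, 0.0043, 0.0001, -0.1427, -0.0011]
[0.0057, -0.0004, 0.0035, 0.0001, -0.1427, -0.0011]
[0.0061, -0.0004, 0.0027, 0.0001, -0.1427, -0.0011]
[0.0064, -0.0004, 0.0018, 0.0001, -0.1427, -0.0011]
[0.0066, -0.0004, 0.0008, 0.0001, -0.1427, -0.0011]
[[404.0, 288.0], [404.0, 274.0], [405.0, 184.0], [405.0, 147.0], [519.0, 166.0], [291.0, 166.0], [405.0, 37.0]]
```

View pics/s5.png

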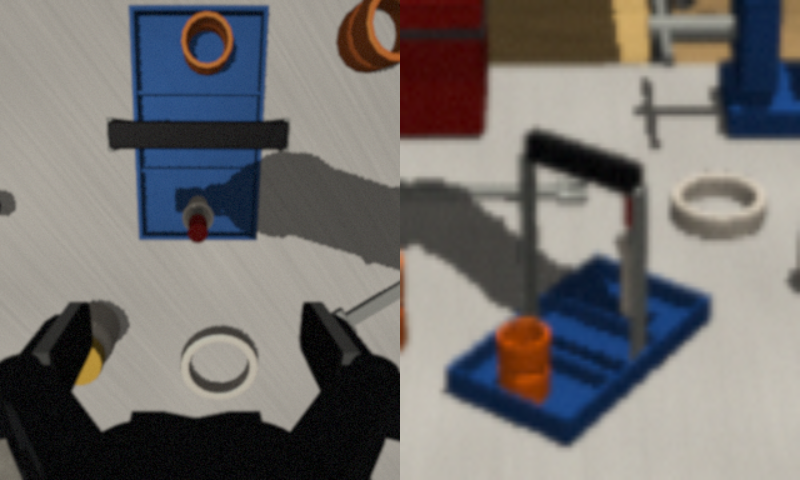

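The gauge is home: the white tube shows below the red head and the head top lies at its predicted place. The coupling is in the tray, and the bar centre in the full picture is (404,169) against a predicted (405,166). Next I turn 90° over the bar.

Call:
play_rows([
  [0,0,0.0067,0,-0.142,-0.001,0.0854],
  [0.001,0,0.0066,0,-0.142,-0.001,0.0854],
  [0.002,0,0.0064,0,-0.142,-0.001,0.0854],
  [0.003,0,0.006,0,-0.142,-0.001,0.0854],
  [0.0037,0,0.0056,0,-0.142,-0.001,0.0854],
  [0.0045,0,0.005,0,-0.142,-0.001,0.0854],
  [0.005,0,0.0043,0,-0.142,-0.001,0.0854],
  [0.0057,0,0.0035,0,-0.142,-0.001,0.0854],
  [0.006,0,0.0027,0,-0.142,-0.001,0.0854],
  [0.0064,0,0.0018,0,-0.142,-0.001,0.0854],
])

```text
clock: 12.15
position: [555.9, 182.0, 209.2]
ee_rot: [0.299, -0.645, 0.646, -0.278]
contact_force: [-0.1, 1.2, -0.4]
gripper_width: 85.4
```

Run:
```python
from h import *
to(557.7,182.2,225,233.44,2)
```

```text
now [555.9 182.  209.2] yaw -131.8 tilt [ 0.027 -1.    -0.01 ] W 85.4 F [-0.1  1.2 -0.4] t 12.15
[-0.0004, -0.0079, 0.0005, 0.0055, -0.046, 0.0133]
[-0.0005, -0.0079, 0.0006, 0.0055, -0.046, 0.0133]
```

Call:
play_rows([
  [-0.0005,0,0.0005,0.005,-0.04,0.012,0.0854],
  [-0.0005,0,0.0005,0.005,-0.035,0.012,0.0854],
  [0,0,0,0,0,0,0.0854],
  [0,0,0,0,0,0,0.0854],
])

```text
clock: 12.55
position: [554.5, 180.1, 203.9]
ee_rot: [0.318, -0.633, 0.634, -0.309]
contact_force: [0.3, 0.5, 1.1]
gripper_width: 85.4
```

Run:
```python
from h import *
to(557.7,182.2,180,233.44,2)
```

```text
now [554.5 180.1 203.9] yaw -127.3 tilt [ 0.012 -1.    -0.005] W 85.4 F [0.3 0.5 1.1] t 12.55
[-0.0019, 0.0119, 0.0007, 0.0026, -0.0068, 0.006]
[-0.0019, 0.0119, 0.0007, 0.0026, -0.0068, 0.006]
```

Call:
play_rows([
  [-0.002,0.008,0.0007,0.0026,-0.007,0.006,0.0854],
  [-0.002,0.008,0.0007,0.0026,-0.007,0.006,0.0854],
  [0,0,0,0,0,0,0.0854],
])

```text
clock: 12.85
position: [557.8, 182.5, 185.1]
ee_rot: [-0.319, 0.632, -0.631, 0.317]
contact_force: [0.9, 0.7, -0.1]
gripper_width: 85.6
```

Run:
```python
from h import *
to(557.7,182.2,150,233.44,3)
to(557.7,182.2,127,233.44,6)
W=grab('wrist','w6'); k=.64
d=(W['color'].max(2)<50).astype(np.uint8); C=caddy((557.7,182.2),np.deg2rad(53.44),[[-52,0,155],[52,0,155],[0,0,155]]); print((proj(W,C)/k).round(0).tolist())
```

```text
now [557.8 182.5 185.1] yaw -126.5 tilt [ 0.001 -1.    -0.001] W 85.6 F [ 0.9  0.7 -0.1] t 12.85
[0.0001, 0.0117, 0.0001, 0.0003, 0.0001, 0.0005]
[0.0001, 0.0117, 0.0, 0.0003, 0.0001, 0.0005]
[0.0001, 0.0117, 0.0, 0.0003, 0.0001, 0.0005]
now [557.8 182.5 185.1] yaw -126.5 tilt [ 0.001 -1.    -0.001] W 85.6 F [ 0.9  0.7 -0.1] t 12.85
[0.0, 0.0097, 0.0, 0.0002, 0.0001, 0.0002]
[0.0, 0.0097, 0.0, 0.0002, 0.0001, 0.0002]
[0.0, 0.0097, 0.0, 0.0002, 0.0001, 0.0002]
[0.0, 0.0097, 0.0, 0.0002, 0.0001, 0.0002]
[0.0, 0.0097, 0.0, 0.0002, 0.0001, 0.0002]
[0.0, 0.0097, 0.0, 0.0002, 0.0001, 0.0002]
[[400.0, 456.0], [400.0, 225.0], [400.0, 350.0]]
```

View pics/w6.png

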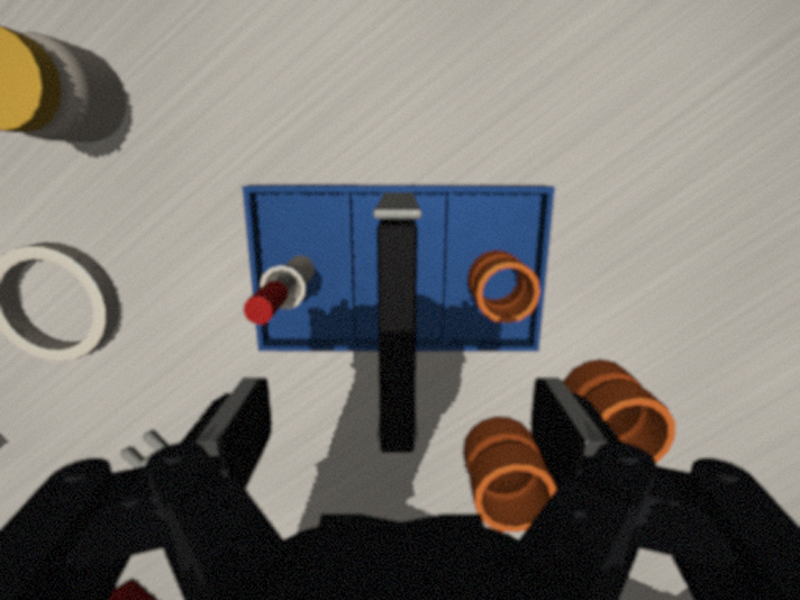

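View: the bar runs from (397,220) to (397,450), predicted u=400, v 225–456, so it is off by under 2 mm. The gauge sits in the tube and the coupling in the tray. I'll apply a small correction while descending.

Call:
play_rows([
  [-0.001,0.012,0.0015,0,0,0,0.0854],
  [0,0.012,0,0,0,0,0.0854],
  [0,0.012,0,0,0,0,0.0854],
  [0,0.01,0,0,0,0,0.0854],
  [0,0.004,0,0,0,0,0.06],
  [0,0,0,0,0,0,0.05],
  [0,0,0,0,0,0,0.05],
])

```text
clock: 13.6
position: [559.7, 182.2, 130.1]
ee_rot: [0.319, -0.631, 0.632, -0.317]
contact_force: [0.3, -0.3, -0.1]
gripper_width: 50.2
```

Run:
```python
from h import *
to(558.1,184,127,233.44,1)
```

```text
now [559.7 182.2 130.1] yaw -126.5 tilt [ 0.003 -1.    -0.001] W 50.2 F [ 0.3 -0.3 -0.1] t 13.6
[-0.0005, 0.0031, -0.0023, 0.0011, 0.0002, 0.0031]
```

Call:
play_rows([
  [0,0.004,0,0,0,0.003,0.05],
  [0,0,0,0,0,0,0.04],
  [0,0,0,0,0,0,0.025],
  [0,0,0,0,0,0,0.005],
  [0,0,0,0,0,0,0.005],
  [0,0,0,0,0,0,0.005],
  [0,0,0,0,0,0,0.005],
  [0,0,0,0,0,0,0.005],
])

```text
clock: 14.4
position: [560.6, 182.8, 127.2]
ee_rot: [-0.317, 0.632, -0.631, 0.319]
contact_force: [0.3, 0.5, -0.8]
gripper_width: 15.0
```

Run:
```python
from h import *
to(559.7,182.2,226,233.44,10)
```

```text
now [560.6 182.8 127.2] yaw -126.5 tilt [-0.003 -1.     0.   ] W 15.0 F [ 0.3  0.5 -0.8] t 14.4
[0.0001, -0.0099, -0.0, -0.0, 0.0001, -0.0003]
[0.0001, -0.0099, -0.0, -0.0, 0.0001, -0.0003]
[0.0001, -0.0099, -0.0, -0.0, 0.0001, -0.0003]
[0.0001, -0.0099, -0.0, -0.0, 0.0001, -0.0003]
[0.0001, -0.0099, -0.0, -0.0, 0.0001, -0.0003]
[0.0001, -0.0099, -0.0, -0.0, 0.0001, -0.0003]
[0.0001, -0.0099, -0.0, -0.0, 0.0001, -0.0003]
[0.0001, -0.0099, -0.0, -0.0, 0.0001, -0.0003]
[0.0001, -0.0099, -0.0, -0.0, 0.0001, -0.0003]
[0.0001, -0.0099, -0.0, -0.0, 0.0001, -0.0003]
```

Firm on the bar. Lifting gently.

Call:
play_rows([
  [0,-0.002,0,0,0,0,0.005],
  [0,-0.004,0,0,0,0,0.005],
  [0,-0.006,0,0,0,0,0.005],
  [0,-0.008,0,0,0,0,0.005],
  [0,-0.009,0,0,0,0,0.005],
  [0,-0.009,0,0,0,0,0.005],
  [0,-0.009,0,0,0,0,0.005],
  [0,-0.009,0,0,0,0,0.005],
  [0,-0.009,0,0,0,0,0.005],
  [0,-0.009,0,0,0,0,0.005],
])

```text
clock: 15.4
position: [557.0, 181.1, 203.2]
ee_rot: [-0.32, 0.633, -0.631, 0.315]
contact_force: [-0.0, 0.5, -5.1]
gripper_width: 14.8
```

Call:
play_rows([
  [0,-0.009,0,0,0,0,0.005],
  [0,-0.008,0,0,0,0,0.005],
  [0,-0.006,0,0,0,0,0.005],
  [0,-0.003,0,0,0,0,0.005],
  [0,0,0,0,0,0,0.005],
  [0,0,0,0,0,0,0.005],
])

```text
clock: 16.0
position: [557.5, 181.4, 233.1]
ee_rot: [-0.319, 0.633, -0.631, 0.316]
contact_force: [-0.2, -1.1, -6.1]
gripper_width: 14.7
```

Run:
```python
from h import *
to(560,182.2,226,233.44,1)
W=grab('wrist','w7'); S=grab('side','s7')
S=S['color'][80:230,180:330,::-1]
cv2.imwrite('pics/f7.png',np.hstack([cv2.resize(W['color'][:,100:420,::-1],(400,480)),cv2.resize(S,(400,480))]))
```

```text
now [557.5 181.4 233.1] yaw -126.7 tilt [ 0.003 -1.    -0.005] W 14.7 F [-0.2 -1.1 -6.1] t 16.0
[-0.0021, 0.0071, 0.0015, 0.0053, -0.0018, 0.0028]
```

View pics/f7.png

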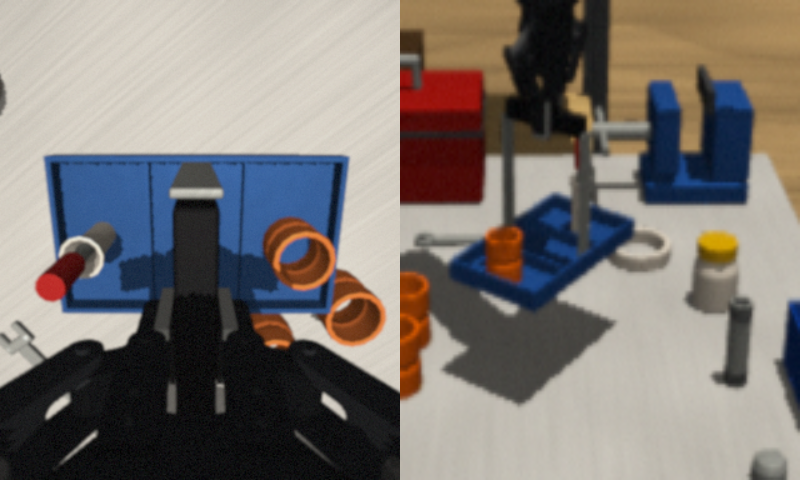

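The caddy hangs clear of the bench with the gauge in its tube and the coupling in the tray. One settling move, then a numeric tilt and stillness check.

Call:
play_rows([
  [0,0,0,0,0,0,0.005],
  [0,0,0,0,0,0,0.005],
  [0,0,0,0,0,0,0.005],
  [0,0,0,0,0,0,0.005],
  [0,0,0,0,0,0,0.005],
  [0,0,0,0,0,0,0.005],
])

```text
clock: 16.7
position: [557.0, 181.1, 231.5]
ee_rot: [-0.32, 0.633, -0.631, 0.315]
contact_force: [-0.0, -0.2, -5.2]
gripper_width: 15.1
```

Run:
```python
from h import *
s=read_state(); p=s['position']; print(p,s['gripper_width'],s['contact_force'],np.abs(s['joint_vel']).max())
dz=p[2]-127.2; c=np.array([559.2,183.5])+p[:2]-np.array([560.6,182.8])
W=load('w7'); S=get_image('side')
# blue rim corners seen in wrist view (f7 crop px -> raw) at rim height against a level caddy
obs=np.array([[45,156],[348,156],[335,310],[63,312]])*.8+[100,0]
cad=[[60,105,20+dz],[60,-105,20+dz],[-60,-105,20+dz],[-60,105,20+dz]]
print('obs',obs.round(0).tolist(),'level',proj(W,caddy(c,np.deg2rad(53.4),cad)).round(0).tolist())
# side view: tray bottom corner near (f7 right) raw
print('side obs near/left/right',(np.array([[530,308],[452,272],[633,232]])-[400,0])*.3125*[1.2,1]+[180,80],)
print('level bottom',proj(S,caddy(c,np.deg2rad(53.4),[[60,-105,dz],[-60,-105,dz],[60,105,dz]])))
```

```text
[557.03988678 181.10879818 231.5385039 ] 15.080387429861382 [-0.01221952 -0.24189552 -5.20889318] 0.0018549483635453606
obs [[136.0, 125.0], [378.0, 125.0], [368.0, 248.0], [150.0, 250.0]] level [[134.0, 125.0], [378.0, 124.0], [363.0, 249.0], [150.0, 250.0]]
side obs near/left/right [[228.75  176.25 ]
 [199.5   165.   ]
 [267.375 152.5  ]]
level bottom [[230.86593001 177.50663668]
 [198.96048472 167.18373407]
 [267.88599136 153.39488186]]
```

The corners match a level caddy about 104 mm up to within 2 px, apart from one wrist corner at 5 px. The arm is still, so I'm handing in.

```bash
python3 -c "
from bench import *
print(job_done())"
```

```text
the job is handed in; nothing more can be done
None
```

The job is handed in: the bore gauge is in the caddy's tube and the arm is holding the caddy level by its bar, about 104 mm above the bench. No verdict came back, so this rests on my own checks.

**Gauge:** it touched the tube floor with 12 N at TCP z 71.0 mm, where about 71 mm was expected. I then let go of it with the caddy still standing on the bench.

**Last checks:**
- **Tray corners:** they match a level caddy to about 2 px in the side and wrist views, except one wrist corner that was 5 px off, which I put down to reading the pixel by eye.
- **Stillness and load:** the arm was still, with joint speeds under 0.002 rad/s, and carried about 5 N.
- **Contents:** the last picture shows the gauge in its tube and the coupling in its tray.
- **Bench items:** I felt no unexpected contact force in any move, but did not measure the bystanders' positions again at the end.

Finished at about 17 s of the 54 s allowed.

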